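# Clear the badge-warming plate and set its heat

## Robot

A 6-joint arm with a two-finger parallel gripper is mounted at the origin on the work surface. World frame = base frame: x ahead of the robot, y to its left, z up, the work surface at z = 0. Lengths are in mm, angles in rad, forces in N, time in s.
With the tool pointing down it reaches from about 250 to 800 mm from the base axis. Payload 3.9 kg.
Tool frame: the origin (TCP) lies midway between the tips of the shut fingers; the grasp point (between the pads) lies 19 mm behind it; z points along the fingers, y is the line along which they close (so a half turn about z gives the same grasp; the last joint's range is limited). The gripper opens to 85 mm and grips with 20 to 120 N. Pads are 22 mm wide; open, the fingers measure 114 mm over their backs; the gripper's body (76 mm by 85 mm) begins 54 mm behind the grasp point. The pads swing forward as they close: fully open they stand 13 mm farther back than shut.
Start: joints at [-1.213, 0.26, -0.138, 1.173, 0, 1.571], TCP at [183.857, -491.743, 231.304] pointing down, gripper open.
Joint ranges: [-2.78, 2.78], [-0.83, 1.72], [-1.28, 1.37], [-1.9, 2.12], [-1.57, 1.48], [-3.14, 3.14]. Speed limits (rad/s): [2.57, 2.57, 3.14, 3.14, 3.14, 3.14].

## Interface

Orientations are given as [roll, pitch, yaw] about the fixed x, y, z axes, in that order (R = Rz(yaw) Ry(pitch) Rx(roll)).
In Python, from plant import env gives the robot as it stands. The module is installed in compiled form; this text tells all that it offers.
- The arm moves only by the tool arm_command, never from a script. Its argument "plan" is a list of rows, each a list of 5 numbers: the shift along the tool's x, y, z each as a share of 0.1 m, from -1 to 1, then the turn about the tool's z as a share of 90 degrees, from -1 to 1, then the opening, from 0 (shut) to 1 (fully open). A call has 1 to 12 rows; each row is the pose to reach, as a shift and turn from the pose commanded when the call began, along the tool's axes at that moment; what a row does not reach only later rows make up. A row lasts 1/12 s, in which the tool goes at most 41.7 mm and 7.16 degrees, less where a joint would pass 70% of its speed; a pose out of reach is approached as far as the arm can. A call with a number of a shift or a turn outside -1 to 1 is refused whole. A call with a gripper value outside its range is refused whole. The fingers move at their own pace and stop on an object; the grip force is fixed at half the most. Time passes only in rows, so rows that repeat a pose let the fingers close. It gives the time, the measured TCP pose, the force, the opening and the grip force at its end, in the units of the state.
- env.get_state(): the state, without advancing time (a new reading comes with each control period).
- env.capture(name): name is "scene" or "top" or "wrist"; returns (picture, depth): 384x512x3 uint8, red, green, blue; 384x512 float32, mm along the optical axis (not along the pixel's ray), 0 where there is no reading.
- env.camera_info(name): a dict with "K" (3x3 intrinsics, pixels), "R" (3x3) and "t" (3): a world point X has camera coordinates R X + t. Camera axes: x right, y down, z forward; pixel columns grow to the right and rows downward; lengths in mm; the calibration is good to about 2 mm. A picture is of the moment at which its call begins: read the wrist's pose just before it. camera_info takes no time and is no camera call; for the wrist camera it gives the pose at the moment of the call.
- env.sign_off(): hands the job in; it is judged then, once.
The state is a dict: "time_s": time; "joint_pos": joint angles; "joint_vel": joint speeds; "joint_efforts": joint torques, N m; "tool_pos": TCP position; "ee_rot": TCP orientation; "force": force on the tool from outside, world axes, zero at the start; "wrist_torque": the same for the moment, N m; "width": finger opening in mm; "grip_force": force on a finger pad.
Only numpy, scipy, OpenCV 4.12 (cv2) and the standard library are available. Lean on these libraries where they do the work, as an engineer would, in place of code of your own. Each camera call takes 0.05 s, during which the arm holds its last target. There are 200 camera calls.

## Task

Get the badge warmer ready: take the scraper block from its tray and with it wipe all four metal offcuts off the dark plate into the catch trough at the plate's open edge, without touching the offcuts with the gripper. Put the scraper back upright, flat in its tray, and only then turn the heat dial up until its white pointer is in line with the steel set-point tab, and leave it there. Do not disturb the mug, stapler or tape.

Things in the scene. Friction and masses are not known exactly. Their poses are not given: they have to be found in the camera images.
- warmer: Fixed white badge warmer, 172 mm (its x) by 300 mm (its y) by 55 mm, origin at the centre of its underside, on the desk. Its flat dark plate spans x -78..78 mm, y -45..145 mm, top at z = 45 mm. White fences along both x sides and the +y end rise to z = 55 mm. The -y edge is open; beyond it lies the grey catch trough.
- plate_edge (a point): Middle of the plate's open edge, at the plate's top, where chips fall off into the trough. Axes as the warmer's.
- trough (a point): Centre of the catch trough's inner floor, 5 mm above the desk. The open-topped trough is 156 mm (x) by 100 mm (y) inside, in the warmer's frame y -145..-45 mm; its walls rise to 50 mm above the desk.
- chip_a: One of four loose bare-aluminium offcuts lying flat on the warmer's dark plate at the start, any turn about z: rectangle 28 x 19 x 7 mm, 12 g. Origin at the centre of its underside.
- chip_b: One of four loose bare-aluminium offcuts lying flat on the warmer's dark plate at the start, any turn about z: square 22 x 22 x 7 mm, 12 g. Origin at the centre of its underside.
- chip_c: One of four loose bare-aluminium offcuts lying flat on the warmer's dark plate at the start, any turn about z: disc of 26 mm diameter, 7 mm thick, 12 g. Origin at the centre of its underside.
- chip_d: One of four loose bare-aluminium offcuts lying flat on the warmer's dark plate at the start, any turn about z: L shape in a 26 x 22 mm square outline, 7 mm thick, 12 g. Origin on its underside, within 1 mm of the middle of the outline.
- scraper: Wooden scraper block with a rubber sole, loose, 110 to 230 g, standing upright in its tray. Blade part 28 mm (its x) by 90 mm (its y) by 28 mm high; on top of it, centred, a grip 22 mm (x) by 70 mm (y), from 28 to 72 mm above the sole. Same shape after a half turn. Origin at the centre of the sole; z up.
- rest: Fixed grey shallow tray for the scraper, 62 mm (its x) by 120 mm (its y) outside, 14 mm high. Recess 48 mm (x) by 108 mm (y), its floor 6 mm above the desk. Origin at the centre of the underside. It and the control box may stand on either side of the warmer.
- control: Fixed white control box of the warmer, 140 x 140 x 50 mm, with the heat dial on its top. Origin at the centre of its underside, below the dial's axis. A scale of 13 thin black ticks 0.25 rad apart runs clockwise from its -x side (first tick: dial at 0).
- dial (a joint): Heat dial, rad: 0 with its pointer towards the control box's -x, growing clockwise seen from above, up to 3.0. Stays where it is left; 0.03 N m of friction. Starts between 0 and 0.25.
- dial_grip (a point): On the dial's axis, 87 mm above the desk: the height to grip. The black knob has a round skirt of 60 mm diameter (top 63 mm above the desk) and on it a grip bar 54 mm long (this point's x, turning with the dial), 14 mm wide (its y), from 63 to 95 mm above the desk.
- dial_pointer (a point): Tip of the dial's white pointer nose, 40 mm from the dial's axis on the -x side of the dial; the point turns with the dial, so its own -x axis is the pointing direction. A white line on top of the grip bar points the same way.
- marker: Fixed dark steel set-point tab, 20 x 6 mm and 5 mm high, lying radially on the control box's top outside the scale, 46 to 66 mm from the dial's axis. Origin on the dial's axis at the box's top; the tab lies towards this body's own -x. The dial is on the mark when it points along this -x, which is at a dial value between 0.8 and 1.45.
- mark_tip (a point): Inner end of the set-point tab, 46 mm from the dial's axis.
- mug: Bystander: white mug, 76 mm across, 85 mm high. Origin at its underside.
- stapler: Bystander: black stapler 34 x 130 x 42 mm. Origin at its underside.
- tape: Bystander: roll of tape, 90 mm across, 24 mm high. Origin at its underside.

How it is judged (in metres and radians):
On the way, in this order (a step that is already met when the one before it is completed fails the run):
1. the scraper is gripped and lifted out of its tray (contact force between the fingers and scraper above 1 N and z of scraper in the frame of rest above 0.03 m), for 0.1 s.
2. all four offcuts are in the catch trough (x of chip_a in the frame of warmer between -0.08 and 0.08 m and y of chip_a in the frame of warmer between -0.147 and -0.043 m and z of each of chip_a, chip_b, chip_c, chip_d in the frame of warmer below 0.04 m and x of chip_b in the frame of warmer between -0.08 and 0.08 m and y of chip_b in the frame of warmer between -0.147 and -0.043 m and x of chip_c in the frame of warmer between -0.08 and 0.08 m and y of chip_c in the frame of warmer between -0.147 and -0.043 m and x of chip_d in the frame of warmer between -0.08 and 0.08 m and y of chip_d in the frame of warmer between -0.147 and -0.043 m), for 0.2 s.
3. the scraper stands in its tray, released (x of scraper in the frame of rest between -0.014 and 0.014 m and y of scraper in the frame of rest between -0.014 and 0.014 m and z of scraper in the frame of rest below 0.01 m and angle between scraper's own z axis and vertical below 0.1 rad and contact force between the fingers and scraper below 0.1 N), for 0.2 s.
4. the dial points at the tab (angle between the x axis of dial_pointer and the x axis of marker, either way round below 0.14 rad and horizontal distance between dial_pointer and mark_tip below 0.03 m), for 0.2 s.
At the end, for the whole second after the job is handed in: All four offcuts lie at rest in the catch trough; the scraper stands released in the tray recess, sole within 4 mm of its floor, within 14 mm of its centre each way, upright within 0.1 rad; the dial pointer is still, within 0.14 rad of the set-point tab (all of step 2 and all of step 3 and all of step 4 and linear speed of each of scraper, chip_a, chip_b, chip_c, chip_d below 0.02 m/s and velocity of joint dial between -0.05 and 0.05 rad/s); the robot touches nothing.
It fails at once if the gripper or arm touches an offcut (contact force between any of the fingers, the arm and chip_a above 0.3 N or contact force between any of the fingers, the arm and chip_b above 0.3 N or contact force between any of the fingers, the arm and chip_c above 0.3 N or contact force between any of the fingers, the arm and chip_d above 0.3 N).
It fails at once if the dial is turned up (past 0.45) while an offcut is not yet in the trough (value of joint dial above 0.45 rad and not (x of chip_a in the frame of warmer between -0.08 and 0.08 m and y of chip_a in the frame of warmer between -0.147 and -0.043 m and z of each of chip_a, chip_b, chip_c, chip_d in the frame of warmer below 0.04 m and x of chip_b in the frame of warmer between -0.08 and 0.08 m and y of chip_b in the frame of warmer between -0.147 and -0.043 m and x of chip_c in the frame of warmer between -0.08 and 0.08 m and y of chip_c in the frame of warmer between -0.147 and -0.043 m and x of chip_d in the frame of warmer between -0.08 and 0.08 m and y of chip_d in the frame of warmer between -0.147 and -0.043 m)).
It fails at once if the mug is moved by more than 30 mm (distance of mug from where it was at the start of the episode above 0.03 m).
It fails at once if the stapler is moved by more than 30 mm (distance of stapler from where it was at the start of the episode above 0.03 m).
It fails at once if the roll of tape is moved by more than 30 mm (distance of tape from where it was at the start of the episode above 0.03 m).
It also fails if it takes over 72 s, if anything falls off the work surface, if the arm or the gripper's body presses on something with over 40 N, if the wrist force passes 120 N, or if a joint passes its speed limit or range.

## Working session

There is one attempt and no reset: what is moved stays moved. The work goes in short steps, Python scripts to look and compute and a tool call to move; the robot and the scene stay as the last step left them, time stands still between calls to the robot, and variables do not carry over. Pictures are saved under pics/ and viewed, at most 10 in all, crops included, and the job is handed in when it is done.

Besides the shell and the picture viewer there is one more tool, called after "Request:" as name(argument=value, ...) on one line, values as JSON. arm_command: Moves the arm, as the interface text tells. Shift numbers are shares of 0.1 m and turn numbers shares of 90 degrees, none past 1 either way. Its arguments: {"type":"object","properties":{"plan":{"type":"array"}},"required":["plan"]}

```bash
mkdir -p pics; python3 - <<'E'
from plant import env
import cv2,numpy as np
s=env.get_state();print(s)
ims=[]
for n in("top","scene"):
    p,d=env.capture(n);c=env.camera_info(n);np.savez(n+"0.npz",p=p,d=d,**c)
    print(n,c["K"],c["R"],c["t"]);cv2.imwrite(f"pics/{n}0.png",p[:,:,::-1]);
E
```

```text
{'time_s': 0.0, 'joint_pos': array([-1.21301383e+00,  2.60672365e-01, -1.39391380e-01,  1.17267994e+00,
       -3.73803670e-05,  1.57079957e+00]), 'joint_vel': array([ 3.78314997e-05,  1.01551561e-04, -2.24931143e-03, -8.05580537e-04,
       -5.96940186e-06,  3.41657977e-04]), 'joint_efforts': array([-2.27968885e-03, -4.05669522e+01,  2.53925639e+01,  1.88262365e-02,
       -2.62628273e-04, -5.20000256e-07]), 'tool_pos': array([ 183.60336168, -491.1186737 ,  230.46255959]), 'ee_rot': array([-3.13964530e+00,  3.73866080e-05,  3.57779324e-01]), 'force': array([ 0.33947079, -0.24447805, -0.24773306]), 'wrist_torque': array([-0.02166211, -0.00447309, -0.01818499]), 'grip_force': 0.0, 'width': 85.42081094048936}
top [[439.09179245   0.         255.82716227]
 [  0.         439.09179245 193.17070822]
 [  0.           0.           1.        ]] [[-0.00254117 -0.99956626  0.02933994]
 [-0.98154085 -0.00311768 -0.19122717]
 [ 0.1912357  -0.02928429 -0.9811072 ]] [ -4.11758824 598.25636224 966.16803378]
scene [[360.4748809    0.         251.90598682]
 [  0.         360.4748809  192.0013796 ]
 [  0.           0.           1.        ]] [[-0.17933141  0.98372271  0.01139624]
 [ 0.64594937  0.12647715 -0.75282996]
 [-0.74201729 -0.12764466 -0.65811639]] [  96.31110812 -343.81116798 1495.64795255]
```

View pics/top0.png

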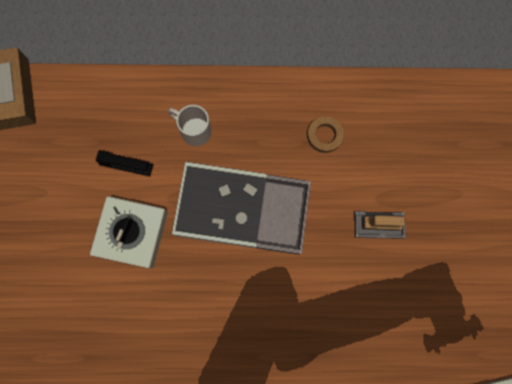

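View pics/scene0.png

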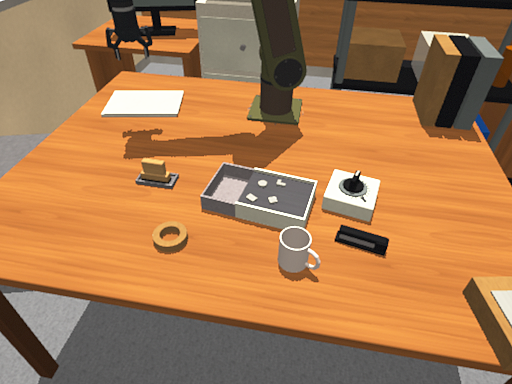

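Top view: the warmer is at (241,208) with its trough on the right at (283,213). The chips are at (224,190), (250,189), (218,223) and (241,217). The scraper in its tray is at (382,224) and the dial at (126,232). The scene view shows the same layout with a free workspace. The stapler sits near the control box.

```bash
cat > h.py <<'E'
import numpy as np,cv2
def cloud(d,K,R,t):
    v,u=np.indices(d.shape);P=np.stack([(u-K[0,2])/K[0,0]*d,(v-K[1,2])/K[1,1]*d,d],-1)
    W=(P-t)@R; W[d<=0]=np.nan; return W
def ray(uv,K,R,t,z):
    uv=np.atleast_2d(uv).astype(float);D=np.c_[(uv-[K[0,2],K[1,2]])/K[0,0],np.ones(len(uv))]@R
    C=-R.T@t; return C+D*((z-C[2])/D[:,2])[:,None]
def tri(views): # [(uv,K,R,t)..] midpoint of rays
    A=np.zeros((3,3));b=np.zeros(3)
    for uv,K,R,t in views:
        d=R.T@np.array([(uv[0]-K[0,2])/K[0,0],(uv[1]-K[1,2])/K[1,1],1]);d/=np.linalg.norm(d)
        M=np.eye(3)-np.outer(d,d);A+=M;b+=M@(-R.T@t)
    return np.linalg.solve(A,b)
def rect(mask,W):
    n,l,s,c=cv2.connectedComponentsWithStats(mask.astype(np.uint8))
    for i in range(1,n):
        if s[i,4]<15: continue
        q=W[l==i]; r=cv2.minAreaRect(q[:,:2].astype(np.float32))
        print(c[i].round(1),s[i,4],"ctr",np.round(r[0],1),"size",np.round(r[1],1),"ang",round(r[2],1),"z",np.nanmedian(q[:,2]).round(1),"zmax",np.nanmax(q[:,2]).round(1))
E
python3 - <<'E'
from h import *
for n in("top","scene"):
    f=np.load(n+"0.npz");W=cloud(f["d"],f["K"],f["R"],f["t"]);z=W[...,2]
    ok=(W[...,0]>250)&(W[...,0]<800)&(np.abs(W[...,1])<450)
    print(n,"desk z",np.nanmedian(z[ok&(z<15)]),np.nanstd(z[ok&(z<3)]))
    for lo,hi in((3,130),(9,16),(40,49),(49,60),(66,110)):
        print(lo,hi);rect(ok&(z>lo)&(z<hi),W)
f=np.load("top0.npz")
p=f["p"][:,:,::-1]
a=cv2.resize(p[150:270,170:320],None,fx=4,fy=4,interpolation=2);b=cv2.resize(p[190:275,85:170],(480,480)[::1],interpolation=2)
cv2.imwrite("pics/c1.png",cv2.resize(p[185:285,80:180],(600,600),interpolation=2))
E
```

```text
top desk z 0.633576245395818 1.6504995226540993
3 130
[192.  125.3] 1104 ctr [763.7 157.2] size [ 72.4 100.5] ang 0.6 z 40.8 zmax 90.9
[324.6 134.6] 815 ctr [ 754.  -178.4] size [95.4 92.3] ang 85.1 z 23.9 zmax 30.9
[ 83.  143.9] 15 ctr [731.  423.2] size [13.2 14.3] ang 73.3 z 3.6 zmax 6.4
[123.4 163.4] 855 ctr [683.5 319.7] size [147.5  48.9] ang 74.9 z 40.0 zmax 49.3
[240.4 208.4] 9390 ctr [572.   29.6] size [326.9 195.5] ang 80.8 z 45.0 zmax 60.9
[128.7 232.5] 3977 ctr [512.2 299.3] size [161.8 162.7] ang 78.5 z 51.1 zmax 100.2
[379.2 224.9] 1293 ctr [ 530.3 -306.6] size [128.8  69. ] ang 85.5 z 15.2 zmax 82.6
9 16
[186.3 122. ] 16 ctr [788.6 167.3] size [ 6.8 36.8] ang 47.1 z 11.8 zmax 16.0
[329.  127.1] 18 ctr [ 777.5 -190. ] size [35.   7.3] ang 59.4 z 11.7 zmax 15.8
[131.9 169.4] 156 ctr [664.4 308.2] size [ 28.5 117.7] ang 1.0 z 11.1 zmax 15.6
[370.9 219.9] 213 ctr [ 530.8 -304.5] size [ 61.3 120.7] ang 0.0 z 13.7 zmax 15.9
[363.5 225.8] 27 ctr [ 531.8 -271.4] size [28.5 23.2] ang 0.1 z 12.2 zmax 15.7
[391.1 234.8] 112 ctr [ 514.  -323.9] size [82.4 31.3] ang 89.5 z 13.6 zma
[... 4318 characters left out ...]
4] 16 ctr [531.4  80.2] size [15.2 21.8] ang 74.5 z 49.9 zmax 50.8
[250.6 197.7] 18 ctr [612.5   7.9] size [29.7 12.4] ang 20.4 z 49.8 zmax 52.6
[273.1 200.1] 18 ctr [611.5  71. ] size [21.5 17.4] ang 39.7 z 49.9 zmax 52.7
[295.  237.3] 82 ctr [745.2 143.6] size [23.6 63.6] ang 0.8 z 54.6 zmax 59.9
[280.8 251.4] 21 ctr [788.8 113.8] size [28.5  5.1] ang 37.4 z 54.4 zmax 58.8
[304.4 255.4] 17 ctr [792.6 172.5] size [ 1.9 16.4] ang 47.5 z 54.1 zmax 60.0
66 110
[152.2 162.4] 134 ctr [ 536.2 -307.4] size [69.1 24.4] ang 87.8 z 73.8 zmax 77.4
[354.1 179.4] 112 ctr [511.5 290.7] size [14.2 57.5] ang 68.4 z 89.4 zmax 94.0
[296.6 238.3] 317 ctr [765.4 151.5] size [70.  89.6] ang 2.1 z 76.7 zmax 84.7
```

View pics/c1.png

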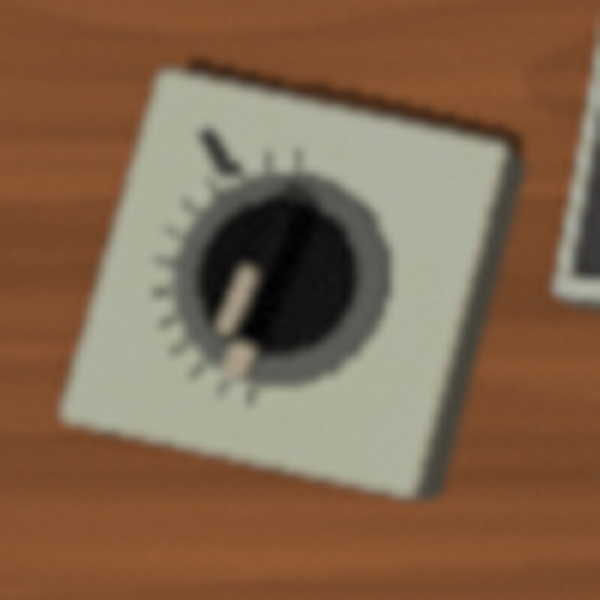

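The crop shows the dial in the control box. The white pointer nose is at about (238,360) in the crop and the tick scale runs round the left side. The dark set-point tab spans (237,175) to (205,130). Next I'll refine the poses from both views.

```bash
python3 - <<'E'
from h import *
F={n:np.load(n+"0.npz") for n in("top","scene")}
c=lambda f:(f["K"],f["R"],f["t"])
# warmer: extents of rim points in candidate frame, both views
for n,f in F.items():
    W=cloud(f["d"],*c(f));m=(W[...,2]>49)&(W[...,2]<57)&(abs(W[...,0]-570)<115)&(abs(W[...,1]-30)<175)
    P=W[m][:,:2]; best=None
    for a in np.radians(np.arange(-12,-5,.1)):
        u=np.array([np.cos(a),np.sin(a)]);v=np.array([-u[1],u[0]]);x=P@u;y=P@v
        X=np.percentile(x,[.7,99.3]);Y=np.percentile(y,[.7,99.3]);A=np.ptp(X)*np.ptp(Y)
        if best is None or A<best[0]:best=(A,a,X,Y,u,v)
    A,a,X,Y,u,v=best;print(n,"warmer yaw",np.degrees(a),X.ptp() if 0 else np.ptp(X),np.ptp(Y),"ctr",u*X.mean()+v*Y.mean())
    # white mask control box
    p=f["p"].astype(int)
    hsv=cv2.cvtColor(f["p"],cv2.COLOR_RGB2HSV)
    m=(W[...,2]>40)&(W[...,2]<60)&(abs(W[...,0]-512)<100)&(abs(W[...,1]-291)<100)
    r=cv2.minAreaRect(W[m][:,:2].astype(np.float32));print("box",r)
f=F["top"]
off=lambda u,v:(80+u/6-.5+.08,185+v/6-.5+.08)
for nm,q,z in(("ptr",(238,360),60),("tabin",(234,172),52.5),("tabout",(206,131),52.5),("tick0",(252,396),50),("tick12",(298,158),50)):
    print(nm,ray(off(*q),*c(f),z)[0].round(1))
s=ray(f_:=np.array([off(252,262),off(225,332)]),*c(f),95);print("line",s.round(1))
E
```

```text
top warmer yaw -8.600000000000012 171.6098646378348 298.84743777213146 ctr [566.07234674  28.50099747]
box ((509.6127014160156, 292.08270263671875), (141.31170654296875, 139.9093780517578), 77.568603515625)
scene warmer yaw -8.300000000000013 174.11358091812133 286.636388108836 ctr [570.19056185  32.80916682]
box ((512.7958374023438, 290.196044921875), (139.49766540527344, 142.9663848876953), 77.52257537841797)
ptr [478.8 304.5  60. ]
tabin [551.2 312.1  52.5]
tabout [567.1 323.7  52.5]
tick0 [466.  301.2  50. ]
tick12 [557.1 288.7  50. ]
line [[511.8 291.7  95. ]
 [486.2 300.   95. ]]
```

Request:
arm_command(plan=[[0.4,-0.3,0,0.08,1],[0.8,-0.6,0,0.16,1],[1,-1,0,0.24,1],[1,-1,0,0.32,1],[1,-1,0,0.32,1]])

```text
time_s: 0.52
tool_pos: [242.3, -358.0, 230.8]
ee_rot: [-3.138, 0.002, -0.145]
force: [-1.3, 0.2, 0.6]
width: 85.2
grip_force: 0.0
```

Request:
arm_command(plan=[[0.4,-0.1,0,0,1],[0.8,-0.2,0,0,1],[1,-0.3,0,0,1]])

```text
time_s: 0.77
tool_pos: [349.4, -349.0, 231.3]
ee_rot: [3.14, -0.003, -0.144]
force: [0.8, -1.0, 0.4]
width: 85.5
grip_force: 0.0
```

Request:
arm_command(plan=[[0.4,-0.1,0,0,1],[0.8,-0.2,0,0,1],[1,-0.3,0,0,1]])

```text
time_s: 1.02
tool_pos: [453.4, -333.3, 230.6]
ee_rot: [3.141, -0.003, -0.143]
force: [0.2, -1.3, 1.1]
width: 85.3
grip_force: 0.0
```

Request:
arm_command(plan=[[0.35,-0.1,0,0.07,1],[0.6,-0.2,0,0.15,1],[0.79,-0.33,0,0.23,1],[0.79,-0.33,0,0.31,1],[0.79,-0.33,0,0.39,1],[0.79,-0.33,0,0.47,1],[0.79,-0.33,0,0.55,1],[0.79,-0.33,0,0.63,1],[0.79,-0.33,0,0.71,1],[0.79,-0.33,0,0.79,1],[0.79,-0.33,0,0.87,1],[0.79,-0.33,0,0.91,1]])

```text
time_s: 2.02
tool_pos: [437.4, -401.3, 231.0]
ee_rot: [-2.946, 0.036, -0.845]
force: [0.7, 0.2, -0.0]
width: 85.5
grip_force: 0.0
```

```bash
python3 - <<'E'
from h import *
from plant import env
for i in range(4): s=env.get_state(); p,d=env.capture("wrist") if i==3 else (0,0)
c=env.camera_info("wrist");np.savez("w1.npz",p=p,d=d,**c);cv2.imwrite("pics/w1.png",p[:,:,::-1])
print(s["tool_pos"],s["ee_rot"],-c["R"].T@c["t"],c["R"])
W=cloud(d,c["K"],c["R"],c["t"]);z=W[...,2]
print(np.nanmin(d),np.nanmedian(z))
for lo,hi in((3,100),(10,20),(25,45),(66,90)):
    print(lo,hi);rect((z>lo)&(z<hi),W)
E
```

```text
[ 437.41162296 -401.3147546   230.95180304] [-2.94645553  0.03570114 -0.84476428] [ 464.96153964 -478.4918801   368.4941219 ] [[-0.74073642 -0.64401131 -0.19120404]
 [-0.66824202  0.67710783  0.30818434]
 [-0.06900845  0.35605394 -0.93191385]]
0.0 0.8433510981781166
3 100
[ 28.8 122.9] 2767 ctr [ 751.1 -185. ] size [83.6 89.1] ang 22.8 z 22.6 zmax 25.4
[193.3 165.3] 3916 ctr [ 527.1 -308.7] size [121.1  62.2] ang 88.6 z 17.3 zmax 79.8
[ 65.7 259.5] 8192 ctr [588.1  19.8] size [302.9 123.8] ang 81.2 z 38.0 zmax 56.2
[497.2 288.6] 1573 ctr [ 131.2 -458.7] size [ 46.3 100.3] ang 51.1 z 17.0 zmax 19.8
[ 74.6 377.6] 209 ctr [444.5 232.1] size [ 5.1 39.2] ang 76.3 z 13.7 zmax 33.4
10 20
[ 46.9 120.6] 359 ctr [ 735.6 -201.9] size [37.5 87.8] ang 45.0 z 15.2 zmax 20.0
[ 16.  124.7] 244 ctr [ 765.6 -171.8] size [25.3 51.4] ang 44.7 z 15.2 zmax 20.0
[201.2 161. ] 974 ctr [ 527.1 -308.7] size [121.1  62.2] ang 88.6 z 14.0 zmax 16.5
[206.5 155.6] 116 ctr [ 529.1 -311.2] size [90.  27.9] ang 87.8 z 13.1 zmax 19.9
[107.  229.3] 373 ctr [ 569.5 -127.8] size [  4.8 115. ] ang 81.8 z 15.0 zmax 20.0
[ 73.  259.8] 385 ctr [595.5 -34. ] size [ 57.3 124.4] ang 50.2 z 15.0 zmax 20.0
[498.5 291.5] 1324 ctr [ 128.9 -457.3] size [41.8 96.6] ang 53.3 z 17.2 zmax 19.8
[ 74.9 378. ] 88 ctr [444.7 232.1] size [ 5.1 37.3] ang 76.3 z 14.7 zmax 19.9
25 45
[198.4 160. ] 524 ctr [ 528.9 -311.7] size [89.7 28.1] ang 88.4 z 33.6 zmax 44.8
[ 98.5 235.8] 842 ctr [ 567.9 -127.1] size [  4.6 118.6] ang 80.8 z 35.3 zmax 45.0
[ 41.6 276.8] 2545 ctr [587.9  25.8] size [284.1 110.6] ang 81.2 z 44.1 zmax 45.0
[ 67.2 381.6] 24 ctr [452.4 230.2] size [ 4.7 13. ] ang 79.1 z 27.6 zmax 33.4
66 90
[172.9 174.4] 1099 ctr [ 529.3 -311.6] size [69.8 22.3] ang 87.9 z 77.6 zmax 79.8
```

View pics/w1.png

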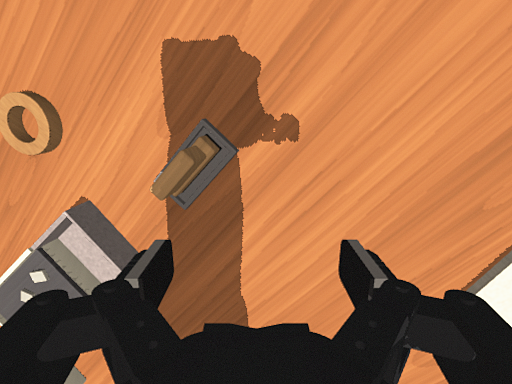

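The wrist view shows the scraper in its tray at (195,165). The tool ended up tilted, so I'll check the joints.

```bash
python3 - <<'E'
from plant import env
s=env.get_state();print(s["joint_pos"].round(3),s["tool_pos"],s["ee_rot"],s["time_s"])
E
```

```text
[-0.851  0.403  0.056  1.261  0.193  3.139] [ 434.83678386 -402.73138957  230.67561454] [-2.94834183  0.03717292 -0.84868258] 2.0667
```

Request:
arm_command(plan=[[0,0,0,-0.08,1],[0,0,0,-0.16,1],[0,0,0,-0.24,1],[0,0,0,-0.32,1],[0,0,0,-0.4,1],[0,0,0,-0.48,1],[0,0,0,-0.56,1],[0,0,0,-0.64,1],[0,0,0,-0.72,1],[0,0,0,-0.8,1],[0,0,0,-0.9,1],[0,0,0,-1,1]])

```text
time_s: 3.07
tool_pos: [438.1, -400.5, 231.1]
ee_rot: [-3.093, -0.191, 0.655]
force: [0.4, -0.7, -0.1]
width: 85.5
grip_force: 0.0
```

```bash
python3 - <<'E'
from plant import env
s=env.get_state();print(s["joint_pos"].round(3),s["tool_pos"],s["ee_rot"],s["time_s"])
E
```

```text
[-0.845  0.403  0.057  1.261  0.194  1.633] [ 438.10643781 -400.54606115  231.0574217 ] [-3.09279303 -0.19127941  0.65531053] 3.0667
```

Request:
arm_command(plan=[[0.35,-0.1,0.07,-0.07,1],[0.7,-0.2,0.14,-0.15,1],[1,-0.27,0.21,-0.23,1],[1,-0.27,0.21,-0.31,1],[1,-0.27,0.21,-0.39,1],[1,-0.27,0.21,-0.47,1],[1,-0.27,0.21,-0.55,1],[1,-0.27,0.21,-0.63,1],[1,-0.27,0.21,-0.71,1],[1,-0.27,0.21,-0.79,1],[1,-0.27,0.21,-0.87,1],[1,-0.27,0.21,-0.95,1]])

```text
time_s: 4.07
tool_pos: [502.5, -316.6, 230.8]
ee_rot: [2.955, -0.064, 2.151]
force: [0.4, -0.2, -0.1]
width: 85.6
grip_force: 0.0
```

Request:
arm_command(plan=[[0,0,0,-0.08,1],[0,0,0,-0.16,1],[0,0,0,-0.24,1],[0,0,0,-0.32,1],[0,0,0,-0.4,1],[0,0,0,-0.48,1],[0,0,0,-0.56,1],[0,0,0,-0.64,1],[0,0,0,-0.72,1],[0,0,0,-0.8,1],[0,0,0,-0.88,1],[0,0,0,-0.95,1]])

```text
time_s: 5.07
tool_pos: [502.5, -316.7, 230.8]
ee_rot: [3.062, 0.181, -2.653]
force: [0.4, -0.9, 0.1]
width: 85.3
grip_force: 0.0
```

Request:
arm_command(plan=[[0,0,0,-0.08,1],[0,0,0,-0.16,1],[0,0,0,-0.24,1],[0,0,0,-0.32,1],[0,0,0,-0.4,1],[0,0,0,-0.48,1],[0,0,0,-0.56,1],[0,0,0,-0.64,1],[0,0,0,-0.72,1],[0,0,0,-0.8,1],[0,0,0,-0.88,1],[0,0,0,-0.95,1]])

```text
time_s: 6.07
tool_pos: [502.5, -316.7, 230.9]
ee_rot: [-2.967, 0.092, -1.146]
force: [-1.0, -0.1, -0.1]
width: 85.2
grip_force: 0.0
```

```bash
cat > st.py <<'E'
from plant import env
from scipy.spatial.transform import Rotation as R
import numpy as np
s=env.get_state();q=s["joint_pos"];r=R.from_euler("xyz",s["ee_rot"]).as_matrix()
print("q",q.round(3),"pitchsum-90",(q[1]-q[2]+q[3]-np.pi/2).round(4),"p",s["tool_pos"].round(1),"toolz",r[:,2].round(3),"toolx",r[:,0].round(3),"t",s["time_s"],"F",s["force"].round(1),"w",s["width"].round(1))
E
python3 st.py
```

```text
Traceback (most recent call last):
  File "st.py", line 5, in <module>
    print("q",q.round(3),"pitchsum-90",(q[1]-q[2]+q[3]-np.pi/2).round(4),"p",s["tool_pos"].round(1),"toolz",r[:,2].round(3),"toolx",r[:,0].round(3),"t",s["time_s"],"F",s["force"].round(1),"w",s["width"].round(1))
                                                                                                                                                                                                ^^^^^^^^^^^^^^^^
AttributeError: 'float' object has no attribute 'round'
```

Request:
arm_command(plan=[[0,0,0,-0.08,1],[0,0,0,-0.16,1],[0,0,0,-0.24,1],[0,0,0,-0.32,1],[0,0,0,-0.4,1],[0,0,0,-0.48,1],[0,0,0,-0.56,1],[0,0,0,-0.6,1]])

```text
time_s: 6.73
tool_pos: [539.8, -249.4, 230.8]
ee_rot: [-3.037, -0.062, -0.489]
force: [0.5, -0.3, -0.9]
width: 85.5
grip_force: 0.0
```

```bash
sed -i 's/"t",s\["time_s"\]/"t",round(s["time_s"],2)/;s/s\["width"\].round(1)/round(s["width"],1)/' st.py
python3 st.py
```

```text
q [-0.489  0.332 -0.042  1.134  0.104 -3.142] pitchsum-90 -0.0622 p [ 539.8 -249.4  230.8] toolz [ 0.103  0.063 -0.993] toolx [ 0.881 -0.469  0.062] t 6.73 F [ 0.5 -0.3 -0.9] w 85.5
```

Request:
arm_command(plan=[[0,0,0,0.08,1],[0,0,0,0.16,1],[0,0,0,0.24,1],[0,0,0,0.32,1],[0,0,0,0.4,1],[0,0,0,0.48,1],[0,0,0,0.56,1],[0,0,0,0.64,1],[0,0,0,0.7,1]])

```text
time_s: 7.48
tool_pos: [539.3, -250.2, 230.7]
ee_rot: [-3.039, 0.066, -1.589]
force: [-0.6, 0.0, -0.3]
width: 85.2
grip_force: 0.0
```

Request:
arm_command(plan=[[0.21,0.3,-0.04,0,1],[0.42,0.6,-0.08,0,1],[0.64,0.92,-0.13,0,1]])

```text
time_s: 7.73
tool_pos: [445.0, -313.1, 229.8]
ee_rot: [-3.039, 0.066, -1.581]
force: [-0.1, -1.3, 0.1]
width: 84.8
grip_force: 0.0
```

Request:
arm_command(plan=[[0.21,0.3,-0.04,0,1],[0.42,0.6,-0.08,0,1],[0.64,0.92,-0.13,0,1]])

```text
time_s: 7.98
tool_pos: [350.4, -376.4, 229.4]
ee_rot: [-3.039, 0.065, -1.583]
force: [-0.5, -1.4, 0.5]
width: 85.5
grip_force: 0.0
```

Request:
arm_command(plan=[[0.21,0.3,-0.04,0,1],[0.42,0.6,-0.08,0,1],[0.64,0.92,-0.13,0,1]])

```text
time_s: 8.23
tool_pos: [256.4, -439.3, 228.7]
ee_rot: [-3.039, 0.066, -1.583]
force: [1.1, -0.9, -0.0]
width: 85.1
grip_force: 0.0
```

Request:
arm_command(plan=[[0.21,0.3,-0.04,0,1],[0.42,0.6,-0.08,0,1],[0.64,0.92,-0.13,0,1],[0.64,0.92,-0.13,0,1]])

```text
time_s: 8.57
tool_pos: [158.9, -505.3, 227.6]
ee_rot: [-3.042, 0.063, -1.591]
force: [0.9, -0.1, -0.4]
width: 85.4
grip_force: 0.0
```

```bash
python3 st.py
```

```text
q [-1.334  0.295 -0.104  1.207  0.113 -2.884] pitchsum-90 0.0356 p [ 158.9 -505.3  227.6] toolz [ 0.101  0.061 -0.993] toolx [-0.02  -0.998 -0.063] t 8.57 F [ 0.9 -0.1 -0.4] w 85.4
```

Request:
arm_command(plan=[[0,0,0,-0.08,1],[0,0,0,-0.16,1],[0,0,0,-0.24,1],[0,0,0,-0.32,1],[0,0,0,-0.4,1],[0,0,0,-0.46,1]])

```text
time_s: 9.07
tool_pos: [235.1, -468.8, 227.8]
ee_rot: [-3.111, 0.001, -1.125]
force: [0.1, -0.0, -0.6]
width: 85.4
grip_force: 0.0
```

```bash
python3 st.py
```

```text
q [-1.125  0.261 -0.146  1.165  0.031 -3.141] pitchsum-90 0.0011 p [ 235.1 -468.8  227.8] toolz [ 0.027  0.014 -1.   ] toolx [ 0.431 -0.902 -0.001] t 9.07 F [ 0.1 -0.  -0.6] w 85.4
```

Request:
arm_command(plan=[[0,0,0,-0.06,1],[0,0,0,-0.11,1],[0,0,0,-0.11,1]])

```text
time_s: 9.32
tool_pos: [275.9, -443.1, 227.9]
ee_rot: [3.138, -0.003, -1.012]
force: [-0.7, -0.1, -0.3]
width: 85.3
grip_force: 0.0
```

```bash
python3 st.py
```

```text
q [-1.011  0.254 -0.155  1.159 -0.004 -3.141] pitchsum-90 -0.0027 p [ 275.9 -443.1  227.9] toolz [-0.002 -0.004 -1.   ] toolx [ 0.53  -0.848  0.003] t 9.32 F [-0.7 -0.1 -0.3] w 85.3
```

Request:
arm_command(plan=[[-0.04,-0.35,0,0,1],[-0.08,-0.7,0,0,1],[-0.12,-0.82,0,0,1]])

```text
time_s: 9.57
tool_pos: [339.0, -390.3, 227.4]
ee_rot: [3.138, -0.003, -1.016]
force: [0.4, 0.1, 0.2]
width: 85.5
grip_force: 0.0
```

Request:
arm_command(plan=[[-0.04,-0.35,0,0.08,1],[-0.08,-0.7,0,0.16,1],[-0.12,-0.82,0,0.24,1],[-0.12,-0.82,0,0.32,1],[-0.12,-0.82,0,0.38,1],[-0.12,-0.82,0,0.38,1]])

```text
time_s: 10.07
tool_pos: [400.0, -338.6, 227.0]
ee_rot: [3.139, -0.005, -1.616]
force: [-0.3, 1.4, 0.2]
width: 85.1
grip_force: 0.0
```

```bash
python3 st.py
```

```text
q [-0.699  0.26  -0.15   1.16  -0.006 -2.224] pitchsum-90 -0.0009 p [ 400.  -338.6  227. ] toolz [-0.003 -0.005 -1.   ] toolx [-0.046 -0.999  0.005] t 10.07 F [-0.3  1.4  0.2] w 85.1
```

Request:
arm_command(plan=[[-0.28,-0.3,0,0,1],[-0.57,-0.62,0,0,1],[-0.57,-0.62,0,0,1]])

```text
time_s: 10.32
tool_pos: [468.6, -281.8, 226.6]
ee_rot: [-3.141, -0.003, -1.608]
force: [0.1, -1.3, -0.1]
width: 85.7
grip_force: 0.0
```

```bash
cat > look.py <<'E'
import sys;from h import *
from plant import env
c=env.camera_info("wrist");p,d=env.capture("wrist");n=sys.argv[1]
np.savez(n+".npz",p=p,d=d,**c);cv2.imwrite(f"pics/{n}.png",p[:,:,::-1])
W=cloud(d,c["K"],c["R"],c["t"]);z=W[...,2];ok=(z>3)&(d>150)
for lo,hi in((9,20),(25,40),(66,90)):
    print(lo,hi);rect((z>lo)&(z<hi)&ok&(abs(W[...,0]-530)<60)&(abs(W[...,1]+309)<80),W)
E
python3 look.py w2; python3 st.py
```

```text
9 20
[210.9 147.1] 1244 ctr [ 530.4 -306.7] size [120.5  62.3] ang 88.9 z 14.5 zmax 16.8
[215.8 147.7] 89 ctr [ 518.9 -308.7] size [89.7  3. ] ang 89.4 z 13.0 zmax 19.7
25 40
[207.7 141.1] 537 ctr [ 532.  -309.6] size [88.9 27.7] ang 88.4 z 34.0 zmax 40.0
66 90
[195.6 156.8] 1448 ctr [ 532.3 -309.4] size [69.3 22.1] ang 88.1 z 78.2 zmax 81.1
q [-0.542  0.297 -0.099  1.174 -0.005 -2.075] pitchsum-90 -0.0009 p [ 466.6 -283.1  226.5] toolz [-0.002 -0.005 -1.   ] toolx [-0.038 -0.999  0.005] t 10.37 F [-0.5  0.4 -0.7] w 85.5
```

Request:
arm_command(plan=[[-0.28,-0.3,0,0,1],[-0.57,-0.62,0,0,1],[-0.57,-0.62,0,0,1],[-0.57,-0.62,0,0,1]])

```text
time_s: 10.7
tool_pos: [529.6, -229.9, 225.9]
ee_rot: [3.139, -0.006, -1.611]
force: [-0.3, -1.4, 0.5]
width: 85.6
grip_force: 0.0
```

```bash
python3 look.py w3; python3 st.py
```

```text
9 20
[252.8 102.7] 1738 ctr [ 530.4 -307.1] size [120.   62.2] ang 89.0 z 14.5 zmax 17.1
25 40
[252.6 106.2] 426 ctr [ 532.8 -309.3] size [88.8 27.4] ang 88.1 z 33.9 zmax 37.2
66 90
[249.7 103.6] 1564 ctr [ 532.8 -308.9] size [68.7 21.3] ang 87.9 z 78.4 zmax 81.2
q [-0.408  0.352 -0.019  1.201 -0.007 -1.936] pitchsum-90 0.0016 p [ 528.4 -230.6  225.9] toolz [-0.004 -0.006 -1.   ] toolx [-0.043 -0.999  0.006] t 10.75 F [-0.3  0.2  0.2] w 85.4
```

View pics/w3.png

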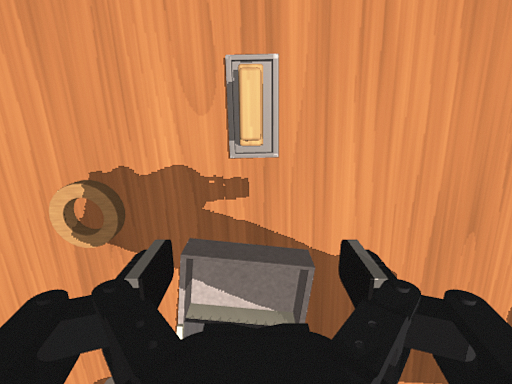

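The view shows the scraper straight in its tray at (252,105). The trough is at (247,280) and the tape at (87,213), clear of the path. I'll descend and work out the warmer pose from the saved wrist views.

Request:
arm_command(plan=[[0.35,-0.03,0,0,1],[0.7,-0.07,0,0,1],[0.78,-0.07,0,0,1],[0.78,-0.07,0.3,0,1],[0.78,-0.07,0.6,0,1],[0.78,-0.07,0.9,0,1],[0.78,-0.07,0.9,0,1]])

```text
time_s: 11.33
tool_pos: [526.2, -307.9, 130.7]
ee_rot: [3.128, 0.0, -1.617]
force: [-1.5, -0.7, -1.7]
width: 85.2
grip_force: 0.0
```

```bash
python3 st.py; python3 - <<'E'
from h import *
for n in("w1","w2","w3"):
    f=np.load(n+".npz");d=f["d"];W=cloud(d,f["K"],f["R"],f["t"]);z=W[...,2]
    m=(d>180)&(z>46.5)&(z<58)&(abs(W[...,0]-570)<125)&(W[...,1]>-150)&(W[...,1]<200)
    P=W[m][:,:2];a=np.radians(-8.6);u=np.array([np.cos(a),np.sin(a)]);v=np.array([-u[1],u[0]])
    x=P@u;y=P@v;print(n,m.sum(),"x pct",np.percentile(x,[.5,99.5]).round(1),"y pct",np.percentile(y,[.5,99.5]).round(1),"exp u,v ctr top",np.array([566.1,28.5])@u,np.array([566.1,28.5])@v)
    m&=(y0:=(W[...,:2]@v))<np.percentile(y,.5)+6
    q=W[m];
    if len(q)>10:
        l=cv2.fitLine(q[:,:2].astype(np.float32),cv2.DIST_HUBER,0,.01,.01).ravel();print(" endwall dir deg",np.degrees(np.arctan2(l[1],l[0])),len(q),"x ext",np.percentile(q[:,:2]@u,[1,99]).round(1))
E
```

```text
q [-0.526  0.467 -0.09   1.026 -0.006 -2.05 ] pitchsum-90 0.012 p [ 526.2 -307.9  130.7] toolz [-0.013  0.001 -1.   ] toolx [-0.047 -0.999 -0.   ] t 11.33 F [-1.5 -0.7 -1.7] w 85.2
w1 1252 x pct [522.7 639.9] y pct [-42.4 255.6] exp u,v ctr top 555.4732300225643 112.83151478332363
 endwall dir deg -8.691272 340 x ext [521.7 638.3]
w2 632 x pct [470.1 607.1] y pct [-40.2  -0.8] exp u,v ctr top 555.4732300225643 112.83151478332363
 endwall dir deg -8.5328665 500 x ext [471.5 606.2]
w3 1541 x pct [470.4 641.8] y pct [-39.7  83.3] exp u,v ctr top 555.4732300225643 112.83151478332363
 endwall dir deg -8.463814 649 x ext [471.9 640.3]
```

Request:
arm_command(plan=[[0,0,0,0,1],[0,0,0,0,1],[0,0,0.2,0,1],[0,0,0.4,0,1],[0,0,0.4,0,1],[0,0,0.4,0,1]])

```text
time_s: 11.83
tool_pos: [532.3, -309.4, 98.1]
ee_rot: [3.14, -0.006, -1.615]
force: [-0.1, 0.5, -0.5]
width: 85.4
grip_force: 0.0
```

```bash
python3 st.py
```

```text
q [-0.523  0.492 -0.139  0.939 -0.006 -2.05 ] pitchsum-90 -0.0011 p [ 532.3 -309.4   98.1] toolz [-0.002 -0.006 -1.   ] toolx [-0.045 -0.999  0.006] t 11.83 F [-0.1  0.5 -0.5] w 85.4
```

Request:
arm_command(plan=[[0,0,0.2,0,1],[0,0,0.4,0,1],[0,0,0.57,0,1],[0,0,0.57,0,1],[0,0,0.57,0,0],[0,0,0.57,0,0],[0,0,0.57,0,0],[0,0,0.57,0,0],[0,0,0.57,0,0],[0,0,0.57,0,0],[0,0,0.57,0,0],[0,0,0.57,0,0]])

```text
time_s: 12.83
tool_pos: [532.6, -309.8, 40.8]
ee_rot: [3.141, -0.006, -1.616]
force: [-0.9, 0.7, 5.2]
width: 21.6
grip_force: 59.8
```

Request:
arm_command(plan=[[0,0,0,0,0],[0,0,0,0,0],[0,0,0,0,0],[0,0,0,0,0]])

```text
time_s: 13.17
tool_pos: [532.5, -309.7, 40.8]
ee_rot: [3.141, -0.006, -1.615]
force: [-0.1, 0.1, 6.3]
width: 21.6
grip_force: 59.8
```

```bash
python3 st.py
```

```text
q [-0.524  0.544 -0.215  0.81  -0.006 -2.05 ] pitchsum-90 -0.002 p [ 532.5 -309.7   40.8] toolz [-0.001 -0.006 -1.   ] toolx [-0.045 -0.999  0.006] t 13.17 F [-0.1  0.1  6.3] w 21.6
```

Request:
arm_command(plan=[[0,0,-0.2,0,0],[0,0,-0.5,0,0],[0,0,-0.8,0,0],[0,0,-0.9,0,0],[0,0,-0.9,0,0]])

```text
time_s: 13.58
tool_pos: [534.2, -310.0, 132.7]
ee_rot: [-3.139, -0.008, -1.615]
force: [0.4, 0.7, -0.2]
width: 21.2
grip_force: 59.2
```

Request:
arm_command(plan=[[-0.2,0,0,0,0],[-0.5,-0.06,0,0,0],[-0.8,-0.1,0,0,0],[-1,-0.12,0,0,0]])

```text
time_s: 13.92
tool_pos: [547.3, -206.9, 126.7]
ee_rot: [3.135, -0.003, -1.615]
force: [-0.6, -0.2, -1.3]
width: 21.7
grip_force: 59.1
```

Request:
arm_command(plan=[[-0.3,0,0,0,0],[-0.6,-0.06,0,0,0],[-0.9,-0.1,0,0,0],[-1,-0.12,0,0,0]])

```text
time_s: 14.25
tool_pos: [563.8, -106.1, 126.2]
ee_rot: [3.135, -0.003, -1.612]
force: [0.2, -1.3, -1.6]
width: 21.7
grip_force: 59.1
```

Request:
arm_command(plan=[[-0.3,0,0,0.07,0],[-0.6,-0.06,0,0.14,0],[-0.9,-0.1,0,0.22,0],[-1,-0.12,0,0.3,0],[-1,-0.12,0,0.38,0],[-1,-0.12,0,0.46,0],[-1,-0.12,0,0.54,0],[-1,-0.12,0,0.62,0],[-1,-0.12,0,0.7,0],[-1,-0.12,0,0.78,0],[-1,-0.12,0,0.86,0],[-1,-0.12,0,0.94,0]])

```text
time_s: 15.25
tool_pos: [580.2, -11.2, 125.9]
ee_rot: [-3.136, -0.006, -3.092]
force: [-0.5, 0.0, -1.3]
width: 21.5
grip_force: 59.1
```

```bash
python3 st.py
```

```text
q [-0.016  0.419 -0.184  0.973 -0.006 -0.066] pitchsum-90 0.006 p [580.2 -11.2 125.9] toolz [-0.006 -0.005 -1.   ] toolx [-0.999 -0.05   0.006] t 15.25 F [-0.5  0.  -1.3] w 21.5
```

Request:
arm_command(plan=[[-0.1,0.3,0,0,0],[-0.15,0.6,0,0,0],[-0.18,0.7,0,0,0]])

```text
time_s: 15.5
tool_pos: [594.9, 62.7, 125.6]
ee_rot: [-3.138, -0.005, -3.084]
force: [0.4, 0.1, -1.8]
width: 21.6
grip_force: 59.2
```

Request:
arm_command(plan=[[-0.1,0.3,0,0.06,0],[-0.15,0.6,0,0.13,0],[-0.18,0.7,0,0.13,0],[-0.18,0.7,0,0.13,0],[-0.18,0.7,0,0.13,0],[-0.18,0.7,0,0.13,0]])

```text
time_s: 16.0
tool_pos: [608.7, 129.7, 126.3]
ee_rot: [-3.134, -0.004, 2.994]
force: [0.3, -0.6, -0.3]
width: 21.0
grip_force: 59.2
```

```bash
python3 st.py; python3 - <<'E'
from h import *
from plant import env
p,d=env.capture("scene");p2,_=env.capture("top")
a=cv2.resize(p[120:260,190:340],None,fx=2.6,fy=2.6);b=cv2.resize(p2[140:270,165:325],(400,364))
cv2.imwrite("pics/s1.png",np.hstack([a[:364],b])[:,:,::-1])
E
```

```text
q [ 0.213  0.487 -0.069  1.021 -0.005  0.361] pitchsum-90 0.006 p [608.7 129.7 126.3] toolz [-0.005 -0.006 -1.   ] toolx [-0.989  0.148  0.004] t 16.0 F [ 0.3 -0.6 -0.3] w 21.0
```

View pics/s1.png

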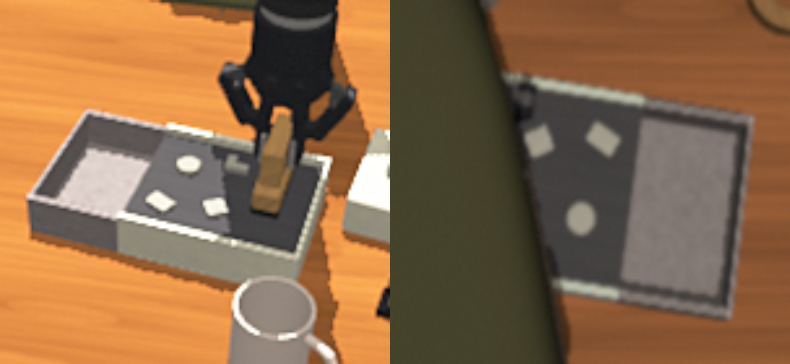

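Left panel: the block is held upright behind all the chips. Right panel: the chips are unmoved. I'll lower it and sweep lane A.

Request:
arm_command(plan=[[0,0,0.15,0,0],[0,0,0.3,0,0],[0,0,0.4,0,0],[0,0,0.44,0,0],[0,0,0.44,0,0],[0,0,0.44,0,0]])

```text
time_s: 16.6
tool_pos: [609.6, 130.4, 83.4]
ee_rot: [-3.136, -0.002, 2.993]
force: [0.4, 0.6, -1.0]
width: 21.4
grip_force: 59.3
```

```bash
python3 st.py
```

```text
q [ 0.213  0.519 -0.132  0.923 -0.005  0.361] pitchsum-90 0.0038 p [609.6 130.4  83.4] toolz [-0.003 -0.005 -1.   ] toolx [-0.989  0.148  0.002] t 16.6 F [ 0.4  0.6 -1. ] w 21.4
```

Request:
arm_command(plan=[[0,-0.05,0.02,0,0],[0,-0.15,0.02,0,0],[0,-0.25,0.02,0,0],[0,-0.35,0.02,0,0],[0,-0.45,0.02,0,0],[0,-0.53,0.02,0,0],[0,-0.61,0.02,0,0],[0,-0.69,0.02,0,0],[0,-0.77,0.03,0,0],[0,-0.85,0.03,0,0],[0,-0.93,0.03,0,0],[0,-1,0.03,0,0]])

```text
time_s: 17.6
tool_pos: [594.5, 31.0, 80.7]
ee_rot: [-3.136, -0.002, 2.993]
force: [0.2, 0.2, -1.1]
width: 21.2
grip_force: 59.3
```

Request:
arm_command(plan=[[0,-0.08,0,0,0],[0,-0.16,0,0,0],[0,-0.24,0,0,0],[0,-0.32,0,0,0],[0,-0.4,0,0,0],[0,-0.48,0,0,0],[0,-0.56,0,0,0],[0,-0.64,0,0,0],[0,-0.72,0,0,0],[0,-0.8,0,0,0],[0,-0.87,0,0,0],[0,-0.87,0,0,0]])

```text
time_s: 18.6
tool_pos: [581.6, -55.7, 81.3]
ee_rot: [-3.136, -0.002, 2.992]
force: [0.3, 0.2, -2.4]
width: 21.2
grip_force: 59.3
```

```bash
python3 st.py
```

```text
q [-0.092  0.461 -0.244  0.869 -0.006  0.057] pitchsum-90 0.0023 p [581.6 -55.7  81.3] toolz [-0.003 -0.006 -1.   ] toolx [-0.989  0.149  0.002] t 18.6 F [ 0.3  0.2 -2.4] w 21.2
```

Request:
arm_command(plan=[[0,0,-0.2,0,0],[0,0,-0.4,0,0],[0.1,0.2,-0.4,0,0],[0.3,0.5,-0.4,0,0],[0.5,0.8,-0.4,0,0],[0.56,1,-0.4,0,0]])

```text
time_s: 19.1
tool_pos: [538.3, 55.4, 120.8]
ee_rot: [-3.137, -0.005, 2.995]
force: [-0.6, 0.2, -1.8]
width: 21.4
grip_force: 59.5
```

Request:
arm_command(plan=[[0,0.3,0,0,0],[0,0.6,0,0,0],[0,0.88,0,0,0],[0,0.88,0,0,0],[0,0.88,0,0,0]])

```text
time_s: 19.52
tool_pos: [554.5, 141.9, 120.4]
ee_rot: [-3.136, -0.002, 2.997]
force: [-0.0, -0.3, -2.0]
width: 21.3
grip_force: 59.3
```

```bash
python3 st.py; python3 - <<'E'
from h import *
from plant import env
p,d=env.capture("scene");p2,_=env.capture("top")
a=cv2.resize(p[120:260,190:340],None,fx=2.6,fy=2.6);b=cv2.resize(p2[140:270,165:325],(400,364))
cv2.imwrite("pics/s2.png",np.hstack([a[:364],b])[:,:,::-1])
E
```

```text
q [ 0.253  0.409 -0.217  0.948 -0.004  0.398] pitchsum-90 0.0034 p [554.5 141.9 120.4] toolz [-0.002 -0.005 -1.   ] toolx [-0.99   0.144  0.002] t 19.52 F [-0.  -0.3 -2. ] w 21.3
```

View pics/s2.png

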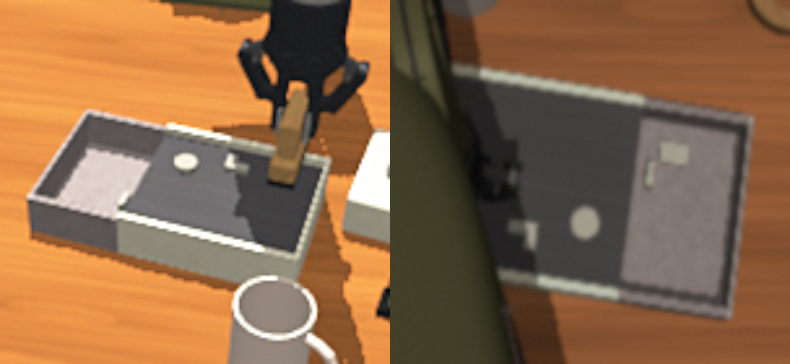

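Chips a and b are in the trough. The disc at (585,222) and the L at (527,234) remain in lane B.

Request:
arm_command(plan=[[0,0,0.15,0,0],[0,0,0.3,0,0],[0,0,0.38,0,0],[0,0,0.39,0,0],[0,0,0.39,0,0]])

```text
time_s: 20.03
tool_pos: [553.8, 139.1, 81.1]
ee_rot: [-3.136, -0.003, 2.992]
force: [0.0, -0.3, -1.6]
width: 20.9
grip_force: 59.5
```

Request:
arm_command(plan=[[0,-0.05,0,0,0],[0,-0.15,0,0,0],[0,-0.25,0,0,0],[0,-0.35,0,0,0],[0,-0.45,0,0,0],[0,-0.53,0,0,0],[0,-0.61,0,0,0],[0,-0.69,0,0,0],[0,-0.77,0.01,0,0],[0,-0.85,0.01,0,0],[0,-0.93,0.01,0,0],[0,-1,0.01,0,0]])

```text
time_s: 21.03
tool_pos: [539.3, 40.3, 80.8]
ee_rot: [-3.136, -0.002, 2.994]
force: [-0.1, 0.5, -1.4]
width: 21.4
grip_force: 59.5
```

Request:
arm_command(plan=[[0,-0.08,0,0,0],[0,-0.16,0,0,0],[0,-0.24,0,0,0],[0,-0.32,0,0,0],[0,-0.4,0,0,0],[0,-0.48,0,0,0],[0,-0.56,0,0,0],[0,-0.64,0,0,0],[0,-0.72,0,0,0],[0,-0.8,0,0,0],[0,-0.9,0,0,0],[0,-0.9,0,0,0]])

```text
time_s: 22.03
tool_pos: [525.9, -49.7, 81.4]
ee_rot: [-3.135, -0.002, 2.992]
force: [-0.0, 0.2, -0.9]
width: 21.5
grip_force: 59.6
```

Request:
arm_command(plan=[[0,0,-0.2,0,0],[0,0,-0.4,0,0],[0,-0.2,-0.5,0,0],[0,-0.5,-0.5,0,0],[0,-0.8,-0.5,0,0],[0,-1,-0.5,0,0],[0,-1,-0.5,0,0]])

```text
time_s: 22.62
tool_pos: [511.3, -149.9, 132.2]
ee_rot: [-3.134, -0.001, 2.99]
force: [-0.2, 0.5, -1.5]
width: 21.3
grip_force: 59.7
```

```bash
python3 st.py; python3 - <<'E'
from h import *
from plant import env
p,d=env.capture("scene");p2,_=env.capture("top")
a=cv2.resize(p[120:260,190:340],None,fx=2.6,fy=2.6);b=cv2.resize(p2[140:270,165:325],(400,364))
cv2.imwrite("pics/s3.png",np.hstack([a[:364],b])[:,:,::-1])
E
```

```text
q [-0.281  0.335 -0.301  0.935 -0.007 -0.129] pitchsum-90 0.0002 p [ 511.3 -149.9  132.2] toolz [-0.002 -0.007 -1.   ] toolx [-0.988  0.151  0.001] t 22.62 F [-0.2  0.5 -1.5] w 21.3
```

View pics/s3.png

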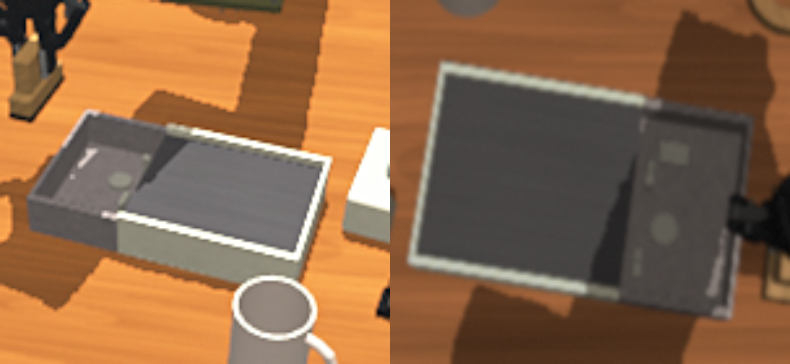

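Plate clear. In the trough: the rectangle (675,152), the edge-standing square (650,172), the disc (663,228) and probably the L at (638,262). I'll bring the scraper back.

Request:
arm_command(plan=[[-0.1,-0.3,0,0,0],[-0.3,-0.6,0,0,0],[-0.43,-0.9,0,0,0]])

```text
time_s: 22.97
tool_pos: [542.4, -241.5, 132.5]
ee_rot: [-3.137, -0.001, 2.997]
force: [0.8, 0.6, -1.9]
width: 21.4
grip_force: 59.6
```

Request:
arm_command(plan=[[0,-0.3,0,-0.07,0],[0,-0.5,0,-0.15,0],[0,-0.62,0,-0.23,0],[0,-0.62,0,-0.31,0],[0,-0.62,0,-0.39,0],[0,-0.62,0,-0.47,0],[0,-0.62,0,-0.55,0],[0,-0.62,0,-0.63,0],[0,-0.62,0,-0.71,0],[0,-0.62,0,-0.79,0],[0,-0.62,0,-0.87,0],[0,-0.62,0,-0.9,0]])

```text
time_s: 23.97
tool_pos: [532.2, -301.7, 132.4]
ee_rot: [3.14, -0.005, -1.869]
force: [-0.7, 0.0, -1.1]
width: 21.6
grip_force: 59.6
```

Request:
arm_command(plan=[[0,0,0,-0.08,0],[0,0,0,-0.16,0],[0,0,0,-0.185,0],[0,0,0,-0.185,0],[0,0,0,-0.185,0]])

```text
time_s: 24.38
tool_pos: [532.1, -302.1, 132.5]
ee_rot: [3.139, -0.005, -1.585]
force: [-0.2, -0.3, -2.1]
width: 21.4
grip_force: 59.6
```

```bash
python3 st.py
```

```text
q [-0.514  0.461 -0.095  1.015 -0.005 -2.07 ] pitchsum-90 0.0004 p [ 532.1 -302.1  132.5] toolz [-0.003 -0.004 -1.   ] toolx [-0.014 -1.     0.005] t 24.38 F [-0.2 -0.3 -2.1] w 21.4
```

Request:
arm_command(plan=[[0.05,0.02,0.2,0,0],[0.05,0.02,0.45,0,0],[0.05,0.02,0.65,0,0],[0.05,0.02,0.75,0,0],[0.05,0.02,0.82,0,0],[0.05,0.02,0.87,0,0],[0.05,0.02,0.89,0,0],[0.05,0.02,0.89,0,0],[0.05,0.02,0.89,0,0]])

```text
time_s: 25.13
tool_pos: [530.2, -309.0, 44.7]
ee_rot: [3.141, -0.006, -1.585]
force: [-0.3, 0.4, -1.1]
width: 21.5
grip_force: 59.7
```

```bash
python3 st.py
```

```text
q [-0.525  0.536 -0.217  0.816 -0.006 -2.081] pitchsum-90 -0.002 p [ 530.2 -309.    44.7] toolz [-0.001 -0.006 -1.   ] toolx [-0.015 -1.     0.006] t 25.13 F [-0.3  0.4 -1.1] w 21.5
```

Request:
arm_command(plan=[[-0.01,0,0.02,0,0],[-0.01,0,0.035,0,0],[-0.01,0,0.035,0,0],[-0.01,0,0.035,0,0.5],[-0.01,0,0.035,0,1],[-0.01,0,0.035,0,1],[-0.01,0,0.035,0,1],[-0.01,0,0.035,0,1],[-0.01,0,0.035,0,1],[-0.01,0,0.035,0,1]])

```text
time_s: 25.97
tool_pos: [529.4, -307.7, 40.2]
ee_rot: [3.139, -0.005, -1.585]
force: [0.4, 0.3, 0.1]
width: 85.5
grip_force: 0.0
```

Request:
arm_command(plan=[[0,0,-0.2,0,1],[0,0,-0.5,0,1],[0,0,-0.8,0,1],[0,0,-1,0,1]])

```text
time_s: 26.3
tool_pos: [530.5, -307.6, 142.9]
ee_rot: [3.141, -0.006, -1.585]
force: [-0.3, 0.5, 1.3]
width: 85.3
grip_force: 0.0
```

Request:
arm_command(plan=[[-0.3,-0.1,-0.1,0,1],[-0.6,-0.1,-0.3,0,1],[-1,-0.2,-0.6,0,1],[-1,-0.2,-0.9,0,1],[-1,-0.2,-0.9,0,1],[-1,-0.2,-0.9,0,1]])

```text
time_s: 26.8
tool_pos: [553.2, -206.8, 232.3]
ee_rot: [-3.139, -0.007, -1.584]
force: [0.4, -0.5, -1.1]
width: 85.4
grip_force: 0.0
```

```bash
python3 st.py;python3 look.py w4; python3 - <<'E'
from h import *
f=np.load("w4.npz");d=f["d"];W=cloud(d,f["K"],f["R"],f["t"]);D=W[...,:2]-[566.2,26.6];a=np.radians(-8.5)
x=D@[np.cos(a),np.sin(a)];y=D@[-np.sin(a),np.cos(a)]
print("trough lumps");rect((d>180)&(abs(x)<74)&(y>-141)&(y<-49)&(W[...,2]>9.5)&(W[...,2]<60),W)
E
```

```text
q [-0.355  0.369  0.024  1.221 -0.006 -1.912] pitchsum-90 -0.005 p [ 553.2 -206.8  232.3] toolz [ 0.003 -0.007 -1.   ] toolx [-0.013 -1.     0.007] t 26.8 F [ 0.4 -0.5 -1.1] w 85.4
9 20
[274.7  82.9] 1753 ctr [ 530.3 -307.1] size [118.9  62.1] ang 88.9 z 14.6 zmax 17.6
[263.   55.5] 16 ctr [ 544.1 -343.4] size [17.5  0.1] ang 89.2 z 15.8 zmax 19.8
25 40
[269.5  97.9] 466 ctr [ 531. -307.] size [89.6 27.5] ang 89.7 z 34.2 zmax 39.3
66 90
[277.9  81.3] 1632 ctr [ 530.6 -307.3] size [68.1 22. ] ang 89.3 z 78.4 zmax 80.7
trough lumps
[222.8 268.2] 233 ctr [604.1 -61.5] size [28.4 18.9] ang 81.8 z 12.5 zmax 14.7
[268.4 274.4] 240 ctr [537.5 -51. ] size [26.4 25.1] ang 89.6 z 12.3 zmax 14.3
[237.1 286.1] 169 ctr [583.4 -37. ] size [ 8.1 21.9] ang 81.8 z 23.7 zmax 29.0
[287.8 292.8] 144 ctr [507.5 -25. ] size [22.   7.8] ang 0.3 z 18.5 zmax 33.2
```

View pics/w4.png

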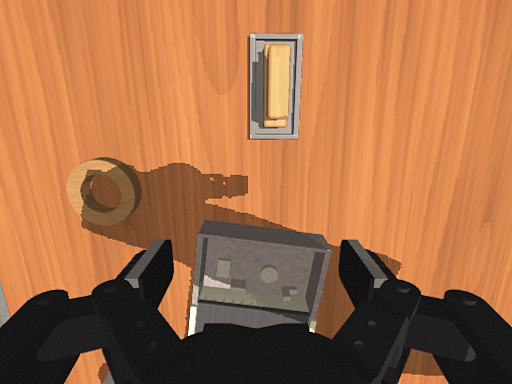

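The scraper stands centred in its tray (275,82). All four chips are in the trough, at (223,268), (268,274), (237,286) and (288,293). Next is the dial.

Request:
arm_command(plan=[[-0.3,0.1,0,0,1],[-0.7,0.2,0,0,1],[-1,0.2,0,0,1]])

```text
time_s: 27.1
tool_pos: [529.6, -105.8, 227.2]
ee_rot: [3.134, -0.004, -1.588]
force: [0.7, 0.6, -0.1]
width: 85.5
grip_force: 0.0
```

Request:
arm_command(plan=[[-0.3,0.1,0,0,1],[-0.7,0.2,0,0,1],[-1,0.2,0,0,1]])

```text
time_s: 27.35
tool_pos: [510.9, -5.2, 227.0]
ee_rot: [3.134, -0.005, -1.586]
force: [-0.1, -0.5, 0.0]
width: 85.3
grip_force: 0.0
```

Request:
arm_command(plan=[[-0.3,0.1,0,0,1],[-0.7,0.2,0,0,1],[-1,0.2,0,0,1]])

```text
time_s: 27.6
tool_pos: [492.7, 94.9, 226.5]
ee_rot: [3.134, -0.005, -1.586]
force: [0.4, -1.1, -0.2]
width: 85.7
grip_force: 0.0
```

Request:
arm_command(plan=[[-0.3,0.1,0,0,1],[-0.7,0.2,0,0,1],[-1,0.2,0,0,1]])

```text
time_s: 27.85
tool_pos: [474.5, 195.1, 226.1]
ee_rot: [3.135, -0.006, -1.586]
force: [-0.8, -0.9, 0.1]
width: 85.4
grip_force: 0.0
```

Request:
arm_command(plan=[[-0.3,0.1,0,-0.07,1],[-0.7,0.2,0,-0.15,1],[-1,0.2,0,-0.23,1],[-1,0.2,0,-0.31,1],[-1,0.2,0,-0.39,1],[-1,0.2,0,-0.47,1],[-1,0.2,0,-0.55,1],[-1,0.2,0,-0.63,1],[-1,0.2,0,-0.71,1],[-1,0.2,0,-0.77,1],[-1,0.2,0,-0.77,1],[-1,0.2,0,-0.77,1]])

```text
time_s: 28.85
tool_pos: [458.3, 293.4, 225.9]
ee_rot: [3.134, 0.002, -0.379]
force: [-0.4, -0.1, -0.9]
width: 85.3
grip_force: 0.0
```

```bash
python3 st.py; python3 - <<'E'
from h import *
from plant import env
c=env.camera_info("wrist");p,d=env.capture("wrist");np.savez("w5.npz",p=p,d=d,**c)
K,R,t=c["K"],c["R"],c["t"]
X=R@np.array([511,291,55])+t;u=K@X;print("dial px",u[:2]/u[2], "cam",-R.T@t)
W=cloud(d,K,R,t);z=W[...,2];ok=(d>150)&(np.hypot(W[...,0]-511,W[...,1]-291)<105)
for lo,hi in((45,53),(58,70),(85,105)):
    print(lo,hi);rect(ok&(z>lo)&(z<hi),W)
E
```

```text
q [ 0.571  0.301 -0.094  1.183 -0.003 -2.191] pitchsum-90 0.0077 p [458.3 293.4 225.9] toolz [-0.005 -0.007 -1.   ] toolx [ 0.929 -0.37  -0.002] t 28.85 F [-0.4 -0.1 -0.9] w 85.3
dial px [237.98082507 132.07118036] cam [525.18736785 267.39969682 368.95303937]
45 53
[239.6 126.2] 11327 ctr [509.  290.7] size [140.3 140.4] ang 77.7 z 50.6 zmax 53.0
[327.8  97.3] 23 ctr [509.1 187. ] size [ 0.6 10.9] ang 82.5 z 48.8 zmax 52.6
58 70
[239.3 132.7] 1647 ctr [510.  290.4] size [59.2 57.7] ang 67.1 z 63.6 zmax 69.4
[239.5 167.7] 53 ctr [475.  303.7] size [8.6 7.6] ang 75.1 z 63.7 zmax 65.5
85 105
[237.1 135.6] 821 ctr [508.9 290.7] size [14.  53.5] ang 69.3 z 95.4 zmax 98.0
```

```bash
python3 - <<'E'
from h import *
f=np.load("w5.npz");p=f["p"];K,R,t=f["K"],f["R"],f["t"]
A=np.array([509.3,290.6])
def samp(r,th,z):
    P=np.stack([A[0]+r*np.cos(th),A[1]+r*np.sin(th),np.full_like(th,z)],1)@R.T+t;u=P@K.T;return u[:,:2]/u[:,2:]
g=cv2.cvtColor(p,cv2.COLOR_RGB2GRAY);th=np.radians(np.arange(0,360,1.))
for r,z in((43,50),(52,53),(56,53),(60,53)):
    u=samp(r,th,z).astype(np.float32);v=cv2.remap(g,u[:,:1],u[:,1:],1).ravel()
    k=v<np.median(v)*.7;n,l,s,c=cv2.connectedComponentsWithStats(k[None].astype(np.uint8))
    print(r,np.median(v),[(round(c[i][0],1),int(s[i,4])) for i in range(1,n)])
cv2.imwrite("pics/w5c.png",cv2.resize(p[45:225,130:350],(733,600),interpolation=2)[:,:,::-1])
E
```

```text
43 179.0 [(np.float64(9.5), 2), (np.float64(24.0), 3), (np.float64(38.5), 2), (np.float64(53.0), 3), (np.float64(67.5), 2), (np.float64(81.0), 1), (np.float64(125.0), 1), (np.float64(355.5), 2)]
52 176.0 [(np.float64(29.0), 7)]
56 177.0 [(np.float64(29.5), 6)]
60 177.0 [(np.float64(29.5), 6)]
```

View pics/w5c.png

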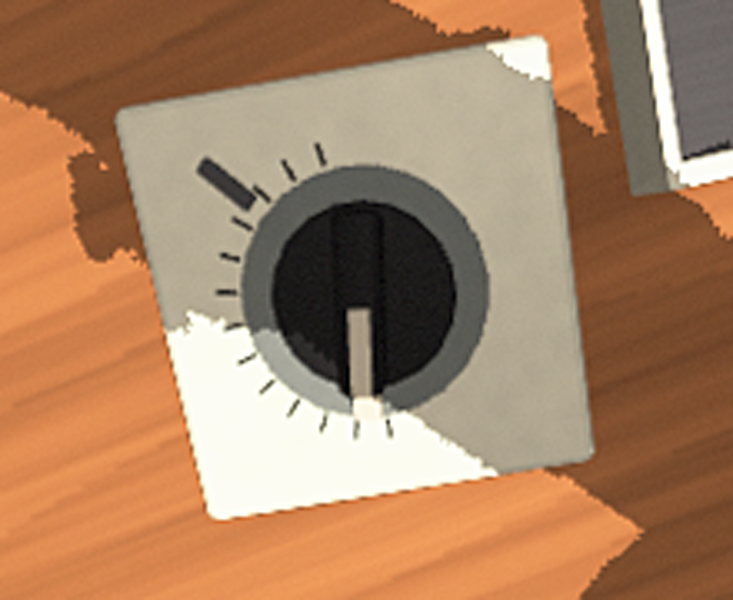

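The picture shows the tab clearly at (228,185), at 29.4° in the world frame. The pointer is at 159.2°. So the tab sits at a dial value of about 2.41, not within the stated 0.8–1.45. The tab itself is what the task and the judging refer to, so I'll line up with it.

Request:
arm_command(plan=[[0.3,-0.1,0,0,1],[0.48,-0.16,0,-0.01,1],[0.48,-0.16,0.3,-0.01,1],[0.48,-0.16,0.6,-0.01,1],[0.48,-0.16,0.9,-0.01,1],[0.48,-0.16,0.9,-0.01,1],[0.48,-0.16,0.9,-0.01,1],[0.48,-0.16,0.9,-0.01,1]])

```text
time_s: 29.57
tool_pos: [509.6, 291.5, 138.4]
ee_rot: [3.137, -0.0, -0.361]
force: [-0.3, -0.5, 0.8]
width: 85.5
grip_force: 0.0
```

```bash
python3 st.py
```

```text
q [ 0.521  0.419 -0.149  1.006 -0.003 -2.259] pitchsum-90 0.0036 p [509.6 291.5 138.4] toolz [-0.002 -0.004 -1.   ] toolx [ 0.936 -0.353  0.   ] t 29.57 F [-0.3 -0.5  0.8] w 85.5
```

Request:
arm_command(plan=[[0,0,0.25,0,1],[0,0,0.5,0,1],[0,0,0.67,0,1],[0,0,0.67,0,1],[0,0,0.67,0,0],[0,0,0.67,0,0],[0,0,0.67,0,0],[0,0,0.67,0,0],[0,0,0.67,0,0],[0,0,0.67,0,0],[0,0,0.67,0,0],[0,0,0.67,0,0]])

```text
time_s: 30.57
tool_pos: [509.2, 291.2, 71.2]
ee_rot: [3.137, -0.0, -0.36]
force: [-0.7, -0.1, 5.3]
width: 12.7
grip_force: 59.1
```

Request:
arm_command(plan=[[0,0,0,0,0],[0,0,0,0,0],[0,0,0,0,0],[0,0,0,0,0]])

```text
time_s: 30.9
tool_pos: [509.3, 291.2, 71.2]
ee_rot: [3.137, -0.0, -0.36]
force: [-0.4, -0.4, 5.4]
width: 12.9
grip_force: 59.1
```

```bash
python3 st.py
```

```text
q [ 0.521  0.474 -0.25   0.85  -0.003 -2.26 ] pitchsum-90 0.0032 p [509.3 291.2  71.2] toolz [-0.001 -0.004 -1.   ] toolx [ 0.936 -0.352  0.   ] t 30.9 F [-0.4 -0.4  5.4] w 12.9
```

Request:
arm_command(plan=[[0,0,0,0.04,0],[0,0,0,0.1,0],[0,0,0,0.16,0],[0,0,0,0.22,0],[0,0,0,0.28,0],[0,0,0,0.34,0],[0,0,0,0.4,0],[0,0,0,0.46,0],[0,0,0,0.52,0],[0,0,0,0.58,0],[0,0,0,0.64,0],[0,0,0,0.7,0]])

```text
time_s: 31.9
tool_pos: [508.9, 291.0, 71.2]
ee_rot: [3.139, -0.004, -1.464]
force: [-1.4, -1.0, 6.9]
width: 12.8
grip_force: 59.4
```

```bash
python3 st.py
```

```text
q [ 0.521  0.474 -0.251  0.85  -0.003 -1.156] pitchsum-90 0.0041 p [508.9 291.   71.2] toolz [-0.002 -0.005 -1.   ] toolx [ 0.106 -0.994  0.004] t 31.9 F [-1.4 -1.   6.9] w 12.8
```

Request:
arm_command(plan=[[0,0,0,0.06,0],[0,0,0,0.13,0],[0,0,0,0.2,0],[0,0,0,0.27,0],[0,0,0,0.34,0],[0,0,0,0.41,0],[0,0,0,0.48,0],[0,0,0,0.55,0],[0,0,0,0.62,0],[0,0,0,0.69,0],[0,0,0,0.74,0],[0,0,0,0.74,0]])

```text
time_s: 32.9
tool_pos: [508.6, 291.2, 71.2]
ee_rot: [-3.139, -0.004, -2.625]
force: [-2.7, -0.6, 6.6]
width: 12.8
grip_force: 59.4
```

Request:
arm_command(plan=[[0,0,0,0,0],[0,0,0,0,0],[0,0,0,0,0.5],[0,0,0,0,1],[0,0,0,0,1],[0,0,0,0,1],[0,0,0,0,1],[0,0,0,0,1],[0,0,0,0,1]])

```text
time_s: 33.65
tool_pos: [508.7, 290.8, 70.1]
ee_rot: [-3.138, -0.005, -2.622]
force: [0.1, -0.3, -0.1]
width: 85.5
grip_force: 0.0
```

Request:
arm_command(plan=[[0,0,-0.2,0,1],[0,0,-0.5,0,1],[0,0,-0.8,0,1],[0,0,-1,0,1],[0,0,-1,0,1]])

```text
time_s: 34.07
tool_pos: [511.8, 293.0, 175.3]
ee_rot: [-3.139, 0.004, -2.622]
force: [0.9, 0.7, -0.3]
width: 85.7
grip_force: 0.0
```

Request:
arm_command(plan=[[0,0,-0.2,0,1],[0.3,0,-0.5,0,1],[0.6,0,-0.5,0,1],[0.8,0,-0.5,0,1],[0.8,0,-0.5,0,1],[0.8,0,-0.5,0,1]])

```text
time_s: 34.57
tool_pos: [438.8, 251.4, 220.4]
ee_rot: [-3.138, -0.005, -2.622]
force: [-0.5, -0.1, -0.2]
width: 85.6
grip_force: 0.0
```

```bash
python3 st.py; python3 - <<'E'
from h import *
from plant import env
A=np.array([509.3,290.6])
for n in("wrist","top","scene"):
    c=env.camera_info(n);p,d=env.capture(n);np.savez("f_"+n+".npz",p=p,d=d,**c)
    W=cloud(d,c["K"],c["R"],c["t"]);z=W[...,2];D=W[...,:2]-A;r=np.hypot(D[...,0],D[...,1])
    ok=(d>150)&(r<105);print(n)
    rect(ok&(z>87)&(z<103)&(r<35),W)
    g=p.astype(int)
    m=ok&(r>30)&(r<44)&(z>57)&(z<72)
    if m.any(): q=D[m].mean(0);print(" nose",m.sum(),q,np.degrees(np.arctan2(q[1],q[0])))
    m=(r>48)&(r<64)&ok&(g.max(-1)<80)&(z>44)&(z<60)
    if m.any(): q=D[m].mean(0);print(" tab",m.sum(),np.degrees(np.arctan2(q[1],q[0])))
    m=(r<24)&(z>85)&(z<102)&(g.min(-1)>90)
    if m.any(): q=D[m].mean(0);print(" line",m.sum(),np.degrees(np.arctan2(q[1],q[0])))
E
```

```text
q [ 0.522  0.236 -0.2    1.14  -0.003  0.003] pitchsum-90 0.0051 p [438.8 251.4 220.4] toolz [-0.003 -0.005 -1.   ] toolx [-0.868 -0.496  0.005] t 34.57 F [-0.5 -0.1 -0.2] w 85.6
wrist
[256.  257.8] 617 ctr [509.2 290.2] size [54.5 13.1] ang 30.0 z 95.4 zmax 97.7
 nose 34 [ -3.84243053 -16.21529933] -103.3311051645771
 tab 26 36.707196968007466
 line 94 28.704116356651816
top
[121.  227.7] 137 ctr [512.6 293.2] size [46.4 14.3] ang 27.8 z 94.9 zmax 100.5
 nose 44 [23.80046083  6.07469991] 14.31816936562372
 tab 26 -8.321274991696793
scene
[355.  176.8] 69 ctr [512.1 291.1] size [52.2 16.7] ang 29.5 z 91.4 zmax 94.5
 nose 37 [28.03819781  1.07993267] 2.2057413881889865
 tab 5 29.654182190134346
 line 14 35.15223082354283
```

Request:
arm_command(plan=[[0,0,0,0,1],[0,0,0,0,1],[0,0,0,0,1],[0,0,0,0,1]])

```text
time_s: 35.05
tool_pos: [440.0, 252.0, 220.3]
ee_rot: [-3.138, -0.005, -2.622]
force: [-0.1, 0.8, 0.4]
width: 85.5
grip_force: 0.0
```

```bash
python3 -c "
from plant import env
print(env.sign_off())"
```

```text
the job is handed in; nothing more can be done
None
```

Handed in at 35 s with no verdict returned: all four offcuts are in the trough, the scraper is back upright in its tray, and the dial is within about 1° of the steel tab, which the camera shows at about 2.41 rad, not the 0.8–1.45 in the brief, so I followed the visible tab.

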